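Make up two internet kits on the hall sideboard

TASK

Make up the two internet kits: in the blue tray put the white router, standing, in the large bay and the black mains plug in the middle bay; in the green tray put the black pocket hotspot in the large bay, the white mains plug in the middle bay and the yellow power bank in the end bay. Everything stays the same way up as it is now and rests on the floor of its bay, clear of the rims. Leave the grey hotspot and the red power bank where they are.

Things in the scene. Friction and masses are not known exactly. Their poses are not given: they have to be found in the camera images.
- blue_tray: Blue tray, fixed, 250 (x) by 82 mm (y), pointing either way. Origin: under its centre, z up. Floor 4 mm thick; rim and 2 dividers 4 mm thick, tops 11 mm above the table. Three bays along x, each 74 mm wide and centred at y = 0: large bay 108 mm long, centre x = -67 mm; middle bay 63 mm long, centre x = +22.5 mm; end bay 63 mm long, centre x = +89.5 mm.
- green_tray: Green tray, fixed, 250 (x) by 82 mm (y), pointing either way. Origin: under its centre, z up. Floor 4 mm thick; rim and 2 dividers 4 mm thick, tops 11 mm above the table. Three bays along x, each 74 mm wide and centred at y = 0: large bay 108 mm long, centre x = -67 mm; middle bay 63 mm long, centre x = +22.5 mm; end bay 63 mm long, centre x = +89.5 mm.
- white_router: White internet router standing upright on a grey foot. Origin: centre of the foot's underside, z up. Foot 88 (x) by 46 (y) by 8 mm high; case 88 mm wide (x), 26 mm thick (y), top at 88 mm; lights on its -y face. About 0.2 kg. Grip the case across its thickness.
- black_hotspot: Black pocket hotspot lying flat, pale blue screen up: 88 (x) by 58 (y) by 24 mm high. Origin: centre of the underside, z up. About 0.13 kg.
- grey_hotspot: Grey pocket hotspot of the same shape and size (88 x 58 x 24 mm, origin at the centre of the underside). Not wanted: stays where it is.
- black_plug: Black mains plug lying on its back with two bare steel pins pointing up: body 40 (x) by 36 (y) by 26 mm high; pins 5 mm thick, 18 mm long, 19 mm apart along x, their tips at 44 mm. Origin: centre of the underside, z up. About 0.07 kg.
- white_plug: White mains plug, same shape and size as the black one (40 x 36 x 26 mm, pins up to 44 mm, origin at the centre of the underside).
- yellow_bank: Yellow pocket power bank with a black stripe on top: 46 (x) by 38 (y) by 24 mm high. Origin: centre of the underside, z up. About 0.09 kg.
- red_bank: Red pocket power bank of the same shape and size (46 x 38 x 24 mm, origin at the centre of the underside). Not wanted: stays where it is.
Things that resemble listed ones, but are neither listed nor needed, are in the scene too. Leave any brown or orange look-alike of the white_router alone.

How it is judged:
By the outcome, as a careful person would: the job done as asked, in the order asked, and still so for the second after the job is handed in, with the robot touching nothing.
It also fails if it takes over 144 s, if anything falls off the work surface, if the arm or the gripper's body presses on something with over 40 N, if the wrist force passes 120 N, or if a joint passes its speed limit or range.

ROBOT

A 6-joint arm with a two-finger parallel gripper is mounted at the origin on the work surface. World frame = base frame: x ahead of the robot, y to its left, z up, the work surface at z = 0. Lengths are in m, angles in rad, forces in N, time in s.
With the tool pointing down it reaches from about 0.425 to 0.95 m from the base axis. Payload 3.5 kg.
Tool frame: the origin (TCP) lies midway between the tips of the shut fingers; the grasp point (between the pads) lies 19 mm behind it; z points along the fingers, y is the line along which they close (so a half turn about z gives the same grasp; the last joint's range is limited). The gripper opens to 85 mm and grips with 20 to 120 N. Pads are 22 mm wide; open, the fingers measure 114 mm over their backs; the gripper's body (76 mm by 85 mm) begins 54 mm behind the grasp point. The pads swing forward as they close: fully open they stand 13 mm farther back than shut.
Start: joints at [1.068, 0.286, 1.577, -0, 1.279, -0.15], TCP at [0.233, 0.633, 0.231] pointing down, gripper open.
Joint ranges: [-2.77, 2.77], [-0.9, 2.22], [0.21, 2.48], [-1.53, 4.67], [0.24, 2.81], [-2.84, 2.84]. Speed limits (rad/s): [2.79, 2.79, 3.14, 3.14, 3.14, 3.14].

INTERFACE

Orientations are given as a unit quaternion [x, y, z, w].
In Python, from plant import ctrl gives the robot as it stands.
- The arm moves only by the tool send_rows, never from a script. Its argument "series" is a list that holds one entry, the list of rows, each a list of 7 numbers: the shift along the tool's x, y, z in cm, then the turn, a rotation vector about the tool's x, y, z in rad, then the opening, from -1 (shut) to 1 (fully open). In form: [[[x, y, z, rx, ry, rz, jaw], ...]]. A call has 1 to 10 rows; each row shifts and turns the commanded pose from where the row before left it, along the tool's axes as they then stand; what a row does not reach is not made up. A row lasts 1/8 s, in which the tool goes at most 62.5 mm and 10.7 degrees, less where a joint would pass 70% of its speed; a pose out of reach is approached as far as the arm can. A call is refused whole if a number of a shift passes 6.25 or a number of a turn 0.188, either way. A call with a gripper value outside its range is refused whole. The fingers move at their own pace and stop on an object; "force" is the grip in N (left out, the last holds). Time passes only in rows, so rows that do not move let the fingers close. It gives the time, the measured TCP pose, the force, the opening and the grip force at its end, in the units of the state.
- ctrl.get_state(): the state, without advancing time (a new reading comes with each control period).
- ctrl.read_camera(name): name is "side" or "top"; returns a dict with "img" (480x640x3 uint8, red, green, blue), "fx", "fy", "cx", "cy" (pixels), "k1" (the pictures are not rectified: a ray, as slopes to the right and down, at radius r is drawn at 1 + k1 r^2 times it, then the intrinsics apply), "R" (3x3) and "t" (3): a world point X has camera coordinates R X + t. Camera axes: x right, y down, z forward; pixel columns grow to the right and rows downward; lengths in m; the calibration is good to about 2 mm. A picture is of the moment at which its call begins. There is no depth.
- ctrl.sign_off(): hands the job in; it is judged then, once.
The state is a dict: "time": time; "qpos": joint angles; "dq": joint speeds; "joint_efforts": joint torques, N m; "eef_pos": TCP position; "tcp_rot": TCP orientation; "contact_force": force on the tool from outside, world axes, zero at the start; "wrist_torque": the same for the moment, N m; "opening": opening from 0.0 (shut) to 1.0 (fully open); "finger_force": force on a finger pad.
Only numpy, scipy, OpenCV 4.12 (cv2) and the standard library are available. Lean on these libraries where they do the work, as an engineer would, in place of code of your own. Each camera call takes 0.05 s, during which the arm holds its last target. There are 200 camera calls.

## Working session

There is one attempt and no reset: what is moved stays moved. The work goes in short steps, Python scripts to look and compute and a tool call to move; the robot and the scene stay as the last step left them, time stands still between calls to the robot, and variables do not carry over. Pictures are saved under pics/ and viewed, at most 14 in all, crops included, and the job is handed in when it is done.

Besides the shell and the picture viewer there is one more tool, called after "Request:" as name([rows], argument=value, ...), one row to a line, values as JSON. send_rows: Moves the arm, as the interface text tells. Its arguments: {"type":"object","properties":{"series":{"type":"array"},"force":{"type":"number"}},"required":["series"]}

```bash
ls; mkdir -p pics
python3 - <<'E'
from plant import ctrl
import cv2,numpy as np
for n in("top","side"):
    c=ctrl.read_camera(n); cv2.imwrite(f"pics/{n}0.png",c["img"][:,:,::-1])
    print(n,c["fx"],c["fy"],c["cx"],c["cy"],c["k1"],np.round(c["R"],4).tolist(),c["t"])
s=ctrl.get_state();print(s)
E
```

```text
pics
top 524.4973648614781 524.4973648614781 322.3228602868207 244.25961772028236 -0.0158317580565109 [[0.0171, -0.9997, 0.0183], [-0.9935, -0.019, -0.1123], [0.1126, -0.0162, -0.9935]] [-0.05291739  0.47693058  1.04959458]
side 588.3123384531968 588.3123384531968 319.68689425227944 240.22738766326896 -0.11920256735883086 [[-0.9937, -0.1105, -0.0194], [-0.0651, 0.7086, -0.7027], [0.0914, -0.697, -0.7113]] [0.48316152 0.09270796 1.36307256]
{'time': 0.1, 'qpos': array([ 1.06799094e+00,  2.87109169e-01,  1.57802480e+00, -1.12168336e-05,
        1.27863428e+00, -1.49997627e-01]), 'dq': array([ 0.00093696, -0.00298088, -0.00283076, -0.00116044,  0.00049807,
       -0.0009822 ]), 'joint_efforts': array([ 3.11286149e-04, -4.07299376e+01, -2.93696845e+01, -1.64899266e-04,
        3.45074463e-03, -1.01053493e-05]), 'eef_pos': array([0.23291644, 0.6329026 , 0.23006726]), 'tcp_rot': array([ 1.75488706e-01,  9.84480843e-01, -1.03208599e-03, -3.43702260e-04]), 'contact_force': array([ 0.36906518, -0.38061028,  0.05187914]), 'wrist_torque': array([ 0.05167702,  0.01378664, -0.0339759 ]), 'finger_force': 0.0, 'opening': 1.0032054310203535}
```

View pics/top0.png

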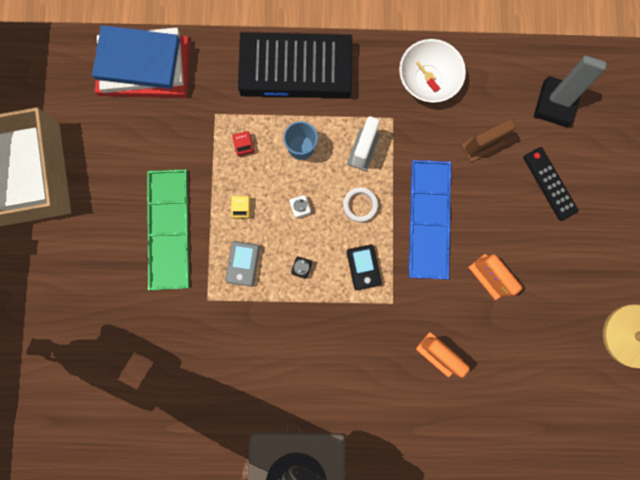

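View pics/side0.png

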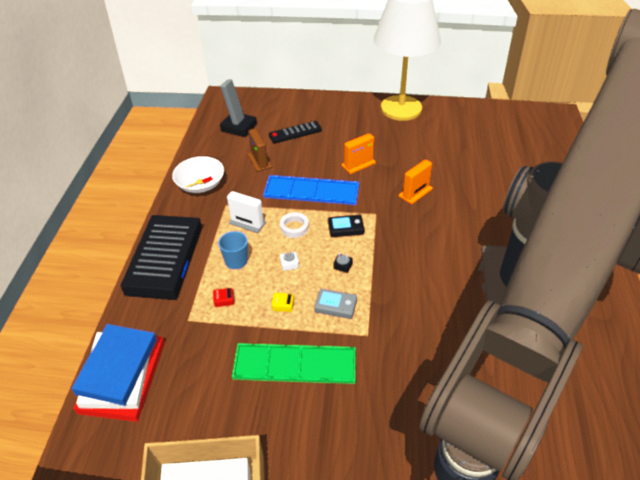

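Top view: green tray (168,230), blue tray (431,219), black hotspot (364,267), grey (243,263), black plug (302,267), white plug (301,206), yellow bank (240,206), red bank (243,143), white router (364,143). Router look-alikes are brown (490,138) and orange (496,277), (443,355). The white one is the only candidate that fits; a white ring and black box/remote are unlisted items.

```bash
cat > h.py <<'E'
import cv2,numpy as np
from plant import ctrl
def cam(n): 
    c=ctrl.read_camera(n); c["K"]=np.array([[c["fx"],0,c["cx"]],[0,c["fy"],c["cy"]],[0,0,1.]]); c["d"]=np.array([c["k1"],0,0,0.]); return c
def cast(c,uv,z):
    p=cv2.undistortPoints(np.float64(uv).reshape(-1,1,2),c["K"],c["d"]).reshape(-1,2)
    o=-c["R"].T@c["t"]; d=np.c_[p,np.ones(len(p))]@c["R"]
    return (o+d*((z-o[2])/d[:,2])[:,None])[:,:2]
def proj(c,X):
    return cv2.projectPoints(np.float64(X).reshape(-1,1,3),cv2.Rodrigues(c["R"])[0],c["t"],c["K"],c["d"])[0].reshape(-1,2)
def rect(c,mask,z,roi):
    m=np.zeros_like(mask); x0,y0,x1,y1=roi; m[y0:y1,x0:x1]=mask[y0:y1,x0:x1]
    k=max(cv2.findContours(m,cv2.RETR_EXTERNAL,cv2.CHAIN_APPROX_NONE)[0],key=cv2.contourArea)
    q=cast(c,k.reshape(-1,2),z)*1000
    (a,b),(w,h),t=cv2.minAreaRect(np.float32(q))
    if w<h: w,h,t=h,w,t+90
    return np.round([a,b,w,h,(t+90)%180-90],1).tolist()   # mm; long side's angle to x
E
python3 - <<'E'
from h import *
c=cam("top"); print("campos",-c["R"].T@c["t"])
hsv=cv2.cvtColor(c["img"],cv2.COLOR_RGB2HSV); H,S,V=cv2.split(hsv)
M=lambda b:(b*255).astype(np.uint8)
for n,b,z,roi in [("blue",(H>105)&(H<125)&(S>150)&(V>80),.011,(400,150,460,290)),("green",(H>50)&(H<75)&(S>120)&(V>60),.011,(140,160,195,300)),
 ("yellow",(H>22)&(H<32)&(S>180)&(V>150),.024,(225,190,256,222)),("whiteplug",(S<45)&(V>130),.026,(285,190,317,222)),
 ("blackplug",(V<75),.026,(285,252,317,282)),("bhot",(V<60)|((H>85)&(H<115)),.024,(340,235,388,296)),("router",(S<40)&(V>130),.088,(345,110,385,172)),("ghot",(S<60)|((H>85)&(H<115)),.024,(222,235,264,290))]:
    print(n,rect(c,M(b),z,roi))
cv2.imwrite("pics/crop1.png",cv2.resize(c["img"][105:305,205:405,::-1],(600,600),interpolation=cv2.INTER_CUBIC)) 
s=cam("side"); 
cv2.imwrite("pics/crop2.png",cv2.resize(s["img"][180:330,195:395,::-1],(800,600),interpolation=cv2.INTER_CUBIC))
E
```

```text
campos [ 0.35652796 -0.02680545  1.09730629]
blue [538.5, -269.9, 248.6, 83.2, -1.6]
green [506.4, 278.3, 248.5, 82.5, 3.6]Traceback (most recent call last):
  File "<stdin>", line 8, in <module>
  File "h.py", line 13, in rect
    k=max(cv2.findContours(m,cv2.RETR_EXTERNAL,cv2.CHAIN_APPROX_NONE)[0],key=cv2.contourArea)
ValueError: max() iterable argument is empty
```

Run:
```python
from h import *
c=cam("top"); s=cam("side")
cv2.imwrite("pics/crop1.png",cv2.resize(c["img"][105:305,205:405,::-1],(600,600),interpolation=cv2.INTER_CUBIC)) 
cv2.imwrite("pics/crop2.png",cv2.resize(s["img"][180:330,195:395,::-1],(800,600),interpolation=cv2.INTER_CUBIC))
hsv=cv2.cvtColor(c["img"],cv2.COLOR_RGB2HSV); H,S,V=cv2.split(hsv)
for p in [(240,201),(240,214),(301,200),(301,216),(302,262),(302,275),(364,283),(370,125),(360,155),(243,280),(330,230)]: print(p,hsv[p[1],p[0]])
for n in [(215,240,265),]: pass
M=lambda b:(b*255).astype(np.uint8)
for n,b,z,roi in [("yellow",(H>22)&(H<32)&(S>190),.024,(225,190,256,222)),("whiteplug",(S<45)&(V>130),.026,(285,190,317,222)),
 ("blackplug",(V<75),.026,(285,252,317,282)),("bhot",(V<60)|((H>85)&(H<115)),.024,(340,235,388,296)),("router",(S<40)&(V>130),.088,(345,110,385,172)),("ghot",(S<60)|((H>85)&(H<115)),.024,(222,235,264,290))]:
    try: print(n,rect(c,M(b),z,roi))
    except Exception as e: print(n,"none")
```

```text
(240, 201) [ 26 122 252]
(240, 214) [ 20 103  92]
(301, 200) [70  9 83]
(301, 216) [ 15  27 132]
(302, 262) [ 40   4 202]
(302, 275) [100  13  60]
(364, 283) [135  10  53]
(370, 125) [ 15   4 252]
(360, 155) [ 21   7 248]
(243, 280) [ 38   7 148]
(330, 230) [ 14 109 189]
yellow none
whiteplug [556.8, 3.6, 41.2, 36.2, 19.8]
blackplug [429.7, -2.7, 36.9, 34.9, -17.4]
bhot [433.5, -130.1, 83.2, 56.1, 12.2]
router [678.1, -121.3, 107.7, 33.6, -18.4]
ghot [436.1, 119.2, 86.3, 58.4, -7.4]
```

View pics/crop1.png

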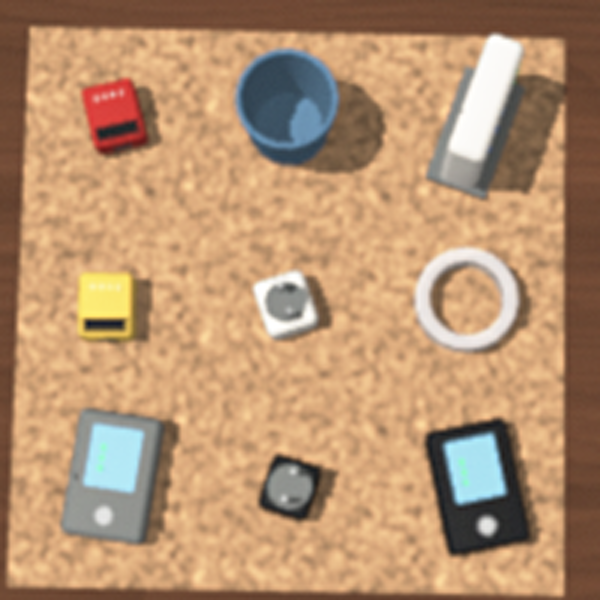

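View pics/crop2.png

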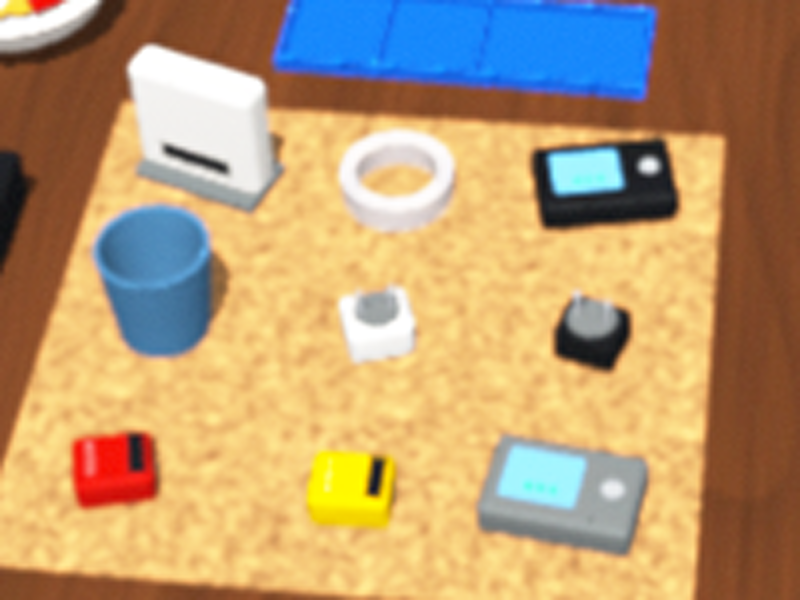

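Crops confirm: white router upright with lights, at crop1 (480,115), is the wanted one. The black hotspot (478,485), white plug (287,303), black plug (291,487) and yellow bank (106,305) are identified. The large bays of both trays point toward the robot (dividers at v=193/227 and 203/235). Refining the router, the yellow bank and the plugs now.

```bash
cat >> h.py <<'E'
from scipy.spatial.transform import Rotation as Ro
def plan(x,y,z,th):   # mm, deg (object's x axis); prints the shift (cm, present tool axes) and turn (rad)
    s=ctrl.get_state(); R=Ro.from_quat(s["tcp_rot"]); p=s["eef_pos"]
    T=Ro.from_euler("z",th,degrees=True)*Ro.from_matrix(np.diag([-1,1,-1.]))
    d=R.inv().apply(np.array([x,y,z])/1000-p)*100
    print("t %.1f pos %s open %.2f shift_cm %s turn %s F %s"%(s["time"],np.round(p*1000,1),s["opening"],np.round(d,2),np.round((R.inv()*T).as_rotvec(),3),np.round(s["contact_force"],1)))
E
python3 - <<'E'
from h import *
c=cam("top"); s=cam("side")
f=lambda L:np.array(L)/3+[205,105]
g=lambda L:np.array(L)/4+[195,180]
print("router top4",cast(c,f([(495,35),(522,45),(475,160),(447,152)]),.088).round(3).tolist())
print("router foot near2, farleft",cast(c,f([(428,178),(487,195),(465,68)]),.008).round(3).tolist())
print("side: top of router l,r front", cast(s,g([(130,60),(267,95),(150,46)]),.088).round(3).tolist(),"foot",cast(s,g([(138,172),(252,206),(283,172)]),.008).round(3).tolist())
H,S,V=cv2.split(cv2.cvtColor(c["img"],cv2.COLOR_RGB2HSV)); M=lambda b:(b*255).astype(np.uint8)
H2,S2,V2=cv2.split(cv2.cvtColor(s["img"],cv2.COLOR_RGB2HSV))
for vt in (120,180,215):
  print(vt,"yellow",rect(c,M((H>22)&(H<34)&(S>100)&(V>vt)),.024,(228,192,253,222)),"router",rect(c,M((S<30)&(V>vt+20)),.088,(345,110,385,172)),"wplug",rect(c,M((S<45)&(V>vt)),.026,(285,190,317,222)))
for vt in (60,75,90,110): print(vt,"bplug",rect(c,M((S<90)&(V<vt)),.026,(288,252,315,282)),"bhot",rect(c,M((V<vt)&(S<110)),.024,(340,235,388,296)))
# whole silhouettes from side, centroid at mid height
for n,m,z,roi in [("yellow",(H2>22)&(H2<34)&(S2>180),.012,(265,285,300,318)),("wplug",(S2<40)&(V2>90),.013,(275,248,303,273)),("bhot",(V2<110),.012,(325,210,368,240))]: print("side",n,rect(s,M(m),z,roi))
plan(678,-121,200,-18.4)
E
```

```text
router top4 [[0.729, -0.134], [0.723, -0.152], [0.643, -0.121], [0.648, -0.103]]
router foot near2, farleft [[0.652, -0.096], [0.641, -0.138], [0.734, -0.121]]
side: top of router l,r front [[0.731, -0.136], [0.639, -0.111], [0.721, -0.15]] foot [[0.732, -0.118], [0.653, -0.094], [0.639, -0.126]]
120 yellow [561.0, 129.8, 33.3, 29.5, -88.8] router [677.6, -123.4, 106.0, 30.8, -22.7] wplug [556.5, 3.5, 41.9, 36.2, 19.8]
180 yellow [561.0, 129.8, 33.3, 29.5, -88.8] router [687.1, -126.8, 85.8, 24.2, -19.0] wplug [557.7, 4.3, 39.2, 35.4, 19.5]
215 yellow [561.0, 129.8, 33.3, 29.5, -88.8] router [687.7, -126.6, 83.7, 21.4, -18.9] wplug [558.1, 4.8, 38.0, 34.8, 19.5]
60 bplug [418.1, -0.7, 34.7, 16.3, -89.0] bhot [433.4, -130.4, 83.7, 55.7, 12.4]
75 bplug [430.2, -2.2, 36.2, 33.6, -17.4] bhot [433.1, -131.0, 84.5, 57.5, 12.3]
90 bplug [430.2, -2.1, 36.2, 33.7, -17.4] bhot [433.2, -130.9, 85.9, 58.0, 12.5]
110 bplug [430.2, -2.1, 36.2, 33.7, -17.4] bhot [433.5, -131.8, 87.3, 61.2, 12.9]
side yellow [556.3, 127.2, 51.5, 47.4, -84.5]
side wplug [559.2, 1.8, 54.4, 40.9, -71.8]
side bhot [434.7, -131.8, 86.3, 71.1, 12.0]
t 0.3 pos [233.1 633.3 231. ] open 1.00 shift_cm [-67.81 -55.41   3.12] turn [-0.001 -0.    -0.032] F [-0.3 -0.1 -0.3]
```

Request:
send_rows([
  [[-4.3,-3.5,0,0,0,0,1],[-4.3,-3.5,0,0,0,0,1],[-4.3,-3.5,0,0,0,0,1],[-4.3,-3.5,0,0,0,0,1],[-4.3,-3.5,0,0,0,0,1],[-4.3,-3.5,0,0,0,0,1],[-4.3,-3.5,0,0,0,0,1],[-4.3,-3.5,0,0,0,0,1]],
], force=40)

```text
time: 1.35
eef_pos: [0.46, 0.2502, 0.2317]
tcp_rot: [0.175, 0.984, 0.0, 0.0]
contact_force: [0.7, 0.7, 0.1]
opening: 1.002
finger_force: 0.0
```

Request:
send_rows([
  [[-4.3,-3.5,0,0,0,0,1],[-4.3,-3.5,0,0,0,0,1],[-4.3,-3.5,0,0,0,0,1],[-4.3,-3.5,0,0,0,0,1],[-4.3,-3.5,0,0,0,0,1],[-4.3,-3.5,0,0,0,0,1],[-4.3,-3.5,0,0,0,0,1],[-4.3,-3.5,0,0,0,0,1],[0,0,0,0,0,0,1]],
])

```text
time: 2.48
eef_pos: [0.6862, -0.1336, 0.2303]
tcp_rot: [0.178, 0.984, -0.0, -0.0]
contact_force: [-0.2, 0.2, 0.4]
opening: 1.003
finger_force: 0.0
```

```bash
python3 -c "
from h import *
plan(687,-128,48,-19)"
```

```text
t 2.5 pos [ 686.2 -133.6  230.3] open 1.00 shift_cm [ 0.11  0.56 18.23] turn [-0.001 -0.    -0.026] F [-0.2  0.2  0.4]
```

Request:
send_rows([
  [[0.1,0.6,0,0,0,-0.026,0.6],[0,0,4,0,0,0,0.4],[0,0,4,0,0,0,0.3],[0,0,4,0,0,0,0.3],[0,0,3,0,0,0,0.3],[0,0,2.2,0,0,0,0.3],[0,0,1,0,0,0,0.3]],
])

```text
time: 3.35
eef_pos: [0.6858, -0.1224, 0.0483]
tcp_rot: [0.162, 0.987, 0.0, -0.001]
contact_force: [0.1, -0.8, -0.0]
opening: 0.648
finger_force: 0.0
```

Request:
send_rows([
  [[0,0,0,0,0,0,-0.2],[0,0,0,0,0,0,-0.5],[0,0,0,0,0,0,-0.7],[0,0,0,0,0,0,-1],[0,0,0,0,0,0,-1],[0,0,0,0,0,0,-1]],
], force=35)

```text
time: 4.1
eef_pos: [0.6869, -0.1239, 0.0502]
tcp_rot: [0.163, 0.987, -0.0, 0.001]
contact_force: [-1.4, 1.0, 2.6]
opening: 0.298
finger_force: 40.9
```

Request:
send_rows([
  [[0,0,-2,0,0,0,-1],[0,0,-3,0,0,0,-1],[0,0,-2,0,0,0,-1],[0,0,0,0,0,0.1,-1],[0,0,0,0,0,-0.1,-1],[0,0,0,0,0,0,-1]],
])

```text
time: 4.85
eef_pos: [0.6863, -0.1238, 0.1196]
tcp_rot: [0.163, 0.987, -0.0, -0.0]
contact_force: [0.3, 0.1, -2.5]
opening: 0.299
finger_force: 40.3
```

```bash
python3 -c "
from h import *
plan(471.5,-268,120,-1.6)
s=cam('side');cv2.imwrite('pics/s2.png',cv2.resize(s['img'][80:280,180:440,::-1],(780,600)))"
```

```text
t 4.8 pos [ 686.3 -123.8  119.6] open 0.30 shift_cm [ 15.7  -20.57  -0.04] turn [-0.  -0.  -0.3] F [ 0.3  0.1 -2.5]
```

View pics/s2.png

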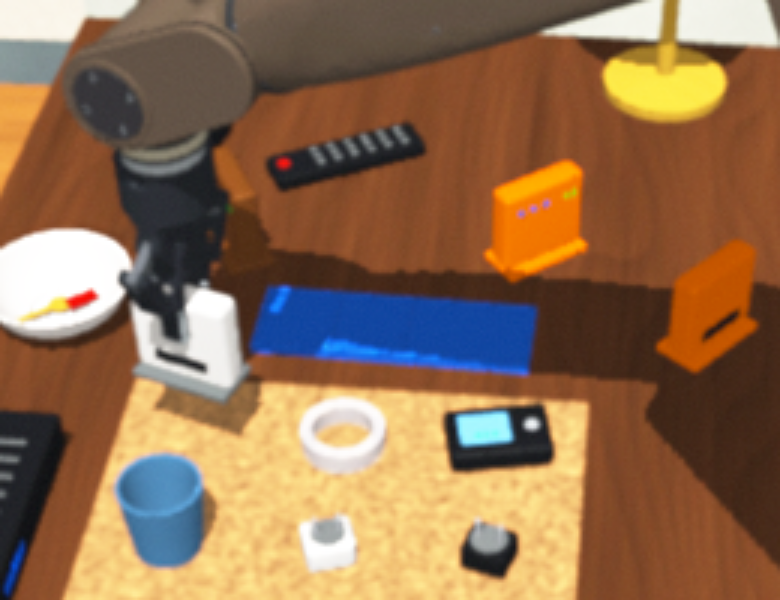

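Router is held upright, clear of the mat (crop about (190,340)).

Request:
send_rows([
  [[2.6,-3.4,0,0,0,0,-1],[2.6,-3.4,0,0,0,0,-1],[2.7,-3.5,0,0,0,0,-1],[2.7,-3.5,0,0,0,0,-1],[2.7,-3.4,0,0,0,0,-1],[2.6,-3.4,0,0,0,0,-1],[0,0,0,0,0,-0.15,-1],[0,0,0,0,0,-0.15,-1],[0,0,0,0,0,0,-1],[0,0,0,0,0,0,-1]],
])

```text
time: 6.15
eef_pos: [0.4698, -0.2678, 0.1194]
tcp_rot: [0.015, 1.0, -0.0, 0.0]
contact_force: [0.4, 1.4, -3.8]
opening: 0.299
finger_force: 40.3
```

```bash
python3 -c "
from h import *
plan(469.5,-268,55,-1.6)
s=cam('top');cv2.imwrite('pics/t3.png',cv2.resize(s['img'][130:330,340:600,::-1],(780,600)))"
```

```text
t 6.2 pos [ 469.8 -267.8  119.4] open 0.30 shift_cm [ 0.03 -0.02  6.44] turn [-0.     0.    -0.001] F [ 0.4  1.4 -3.8]
```

View pics/t3.png

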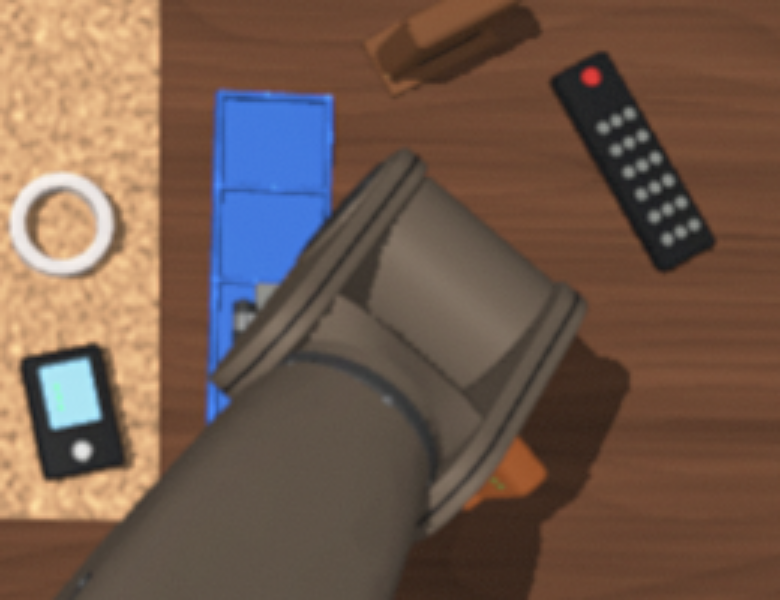

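Request:
send_rows([
  [[0,0,2,0,0,0,-1],[0,0,2,0,0,0,-1],[0,0,1.3,0,0,0,-1],[0,0,0.6,0,0,0,-1],[0,0,0.2,0,0,0,-1],[0,0,0.2,0,0,0,-1],[0,0,0.1,0,0,0,-1],[0,0,0,0,0,0,-1]],
])

```text
time: 7.2
eef_pos: [0.4699, -0.268, 0.0556]
tcp_rot: [0.013, 1.0, -0.0, 0.0]
contact_force: [-0.3, 0.5, -2.7]
opening: 0.298
finger_force: 40.3
```

```bash
python3 -c "
from h import *
plan(469.5,-268,54,-1.6)"
```

```text
t 7.2 pos [ 469.9 -268.    55.6] open 0.30 shift_cm [ 0.04 -0.    0.16] turn [-0.     0.     0.001] F [-0.3  0.5 -2.7]
```

Request:
send_rows([
  [[0,0,0.1,0,0,0,-1],[0,0,0.1,0,0,0,-1],[0,0,0,0,0,0,-1]],
])

```text
time: 7.58
eef_pos: [0.4699, -0.268, 0.0542]
tcp_rot: [0.013, 1.0, -0.0, -0.0]
contact_force: [-2.8, 1.9, 5.0]
opening: 0.3
finger_force: 41.0
```

Request:
send_rows([
  [[0,0,0,0,0,0,-0.3],[0,0,0,0,0,0,-0.15],[0,0,0,0,0,0,-0.1],[0,0,0,0,0,0,-0.1],[0,0,-1.5,0,0,0,-0.1],[0,0,-3,0,0,0,-0.1],[0,0,-4,0,0,0,-0.1],[0,0,0,0,0,0,-0.1]],
])

```text
time: 8.57
eef_pos: [0.4722, -0.2699, 0.1437]
tcp_rot: [0.013, 1.0, -0.003, 0.004]
contact_force: [-0.7, 0.1, -0.5]
opening: 0.453
finger_force: 0.0
```

```bash
python3 -c "
from h import *
plan(430,-2.5,80,-17)"
```

```text
t 8.6 pos [ 472.2 -269.9  143.7] open 0.45 shift_cm [ 4.98 26.66  6.17] turn [-0.005  0.008  0.27 ] F [-0.7  0.1 -0.5]
```

Request:
send_rows([
  [[1,5.3,0,0,0,0,0.2],[1,5.3,0,0,0,0,0.4],[1,5.3,0,0,0,0,0.4],[1,5.4,0,0,0,0,0.4],[1,5.4,0,0,0,0,0.4],[0,0,3,0,0,0.135,0.4],[0,0,2,0,0,0.135,0.4],[0,0,0,0,0,0,0.4],[0,0,0,0,0,0,0.4]],
])

```text
time: 9.7
eef_pos: [0.4273, 0.0001, 0.0889]
tcp_rot: [0.147, 0.989, -0.0, 0.0]
contact_force: [1.0, -0.4, -0.4]
opening: 0.701
finger_force: 0.0
```

```bash
python3 -c "
from h import *
plan(430,-2.3,8,-17.4)
s=cam('side');cv2.imwrite('pics/s4.png',cv2.resize(s['img'][120:320,240:440,::-1],(600,600)))"
```

```text
t 9.7 pos [4.273e+02 1.000e-01 8.890e+01] open 0.70 shift_cm [-0.32 -0.16  8.09] turn [0.    0.001 0.008] F [ 1.  -0.4 -0.4]
```

View pics/s4.png

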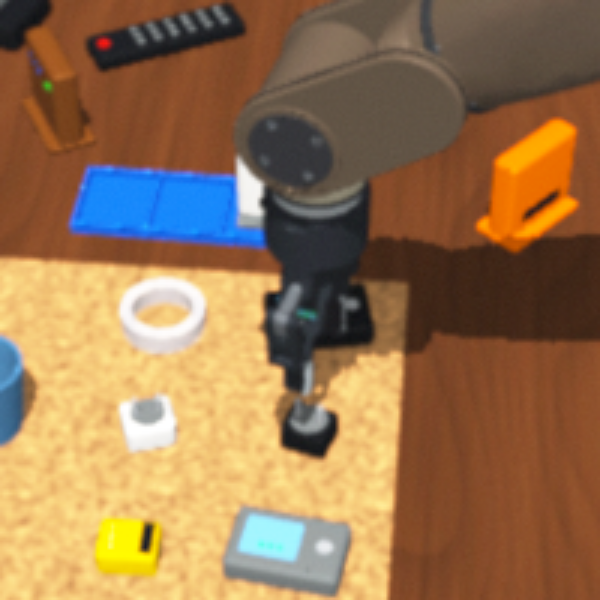

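Router stands in the blue tray's large bay (crop (250,190)); the gripper is above the black plug (310,430). Going down.

Request:
send_rows([
  [[-0.3,-0.2,2,0,0,0,0.4],[0,0,2,0,0,0,0.4],[0,0,2,0,0,0,0.4],[0,0,1.5,0,0,0,0.3],[0,0,0.5,0,0,0,0.1],[0,0,0,0,0,0,-0.4],[0,0,0,0,0,0,-1],[0,0,0,0,0,0,-1],[0,0,0,0,0,0,-1],[0,0,0,0,0,0,-1]],
])

```text
time: 11.0
eef_pos: [0.4292, -0.0024, 0.0084]
tcp_rot: [0.148, 0.989, -0.0, 0.0]
contact_force: [0.6, -0.4, -1.2]
opening: 0.412
finger_force: 35.3
```

Request:
send_rows([
  [[0,0,0,0,0,0,-1],[0,0,-2,0,0,0,-1],[0,0,-3,0,0,0,-1],[0,0,-3,0,0,0,-1],[0,0,0,0,0,0,-1],[0,0,0,0,0,0,-1]],
])

```text
time: 11.75
eef_pos: [0.4285, -0.0023, 0.0874]
tcp_rot: [0.148, 0.989, 0.0, -0.001]
contact_force: [0.2, 0.4, -1.0]
opening: 0.416
finger_force: 35.4
```

```bash
python3 -c "
from h import *
plan(561,-270.5,85,-1.6)
s=cam('side');cv2.imwrite('pics/s5.png',cv2.resize(s['img'][120:320,240:440,::-1],(600,600)))"
```

```text
t 11.8 pos [428.5  -2.3  87.4] open 0.42 shift_cm [-20.52 -21.77   0.21] turn [ 0.    -0.001 -0.269] F [ 0.2  0.4 -1. ]
```

View pics/s5.png

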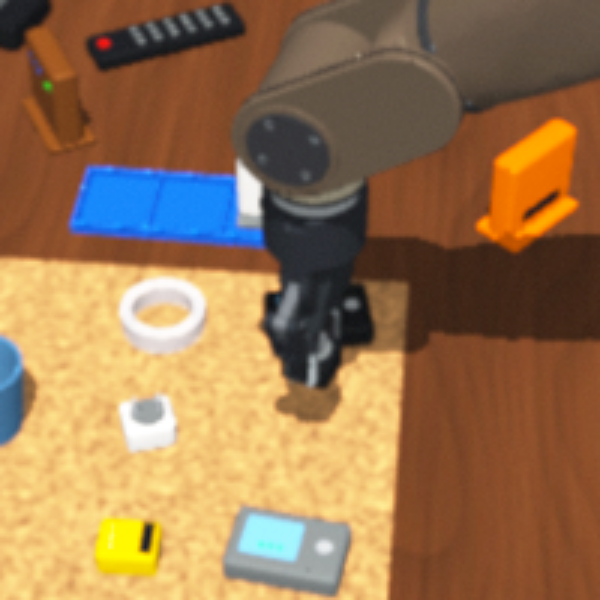

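Request:
send_rows([
  [[-3.5,-3.6,0,0,0,0,-1],[-3.5,-3.6,0,0,0,0,-1],[-3.5,-3.6,0,0,0,0,-1],[-3.5,-3.6,0,0,0,0,-1],[-3.5,-3.6,0,0,0,0,-1],[-3.5,-3.6,0,0,0,0,-1],[0,0,0,0,0,-0.135,-1],[0,0,0,0,0,-0.135,-1],[0,0,0,0,0,0,-1],[0,0,0,0,0,0,-1]],
])

```text
time: 13.05
eef_pos: [0.5663, -0.2699, 0.087]
tcp_rot: [0.014, 1.0, 0.001, -0.001]
contact_force: [0.7, -0.9, -1.2]
opening: 0.414
finger_force: 35.4
```

```bash
python3 -c "
from h import *
plan(566,-270.6,14,-1.6)
s=cam('side');cv2.imwrite('pics/s6.png',cv2.resize(s['img'][120:270,220:420,::-1],(800,600)))"
```

```text
t 13.1 pos [ 566.3 -269.9   87. ] open 0.41 shift_cm [ 0.01 -0.08  7.3 ] turn [ 0.001 -0.002 -0.001] F [ 0.7 -0.9 -1.2]
```

View pics/s6.png

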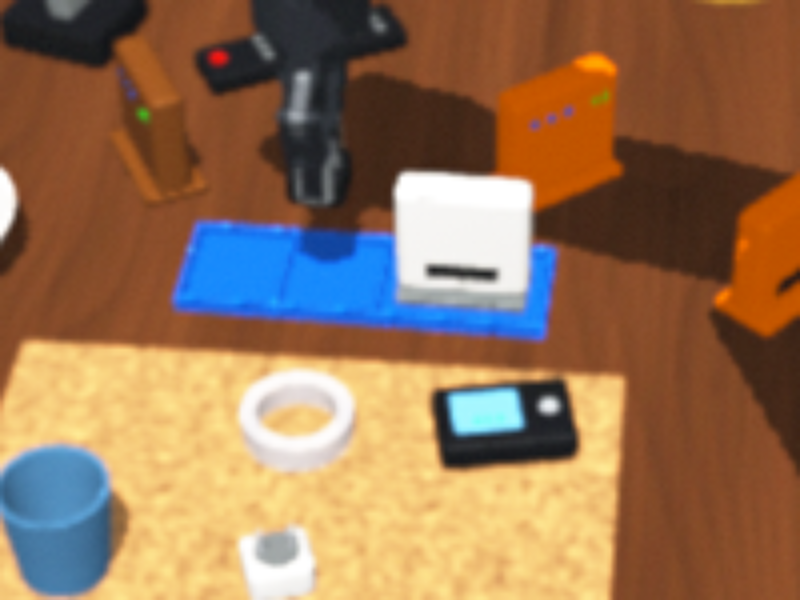

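Router stands inside the bay, foot bottom edge (397,303)–(527,308) in the crop. Checking its margins numerically before I lower the plug.

```bash
python3 -c "
from h import *
s=cam('side'); g=lambda L:np.array(L)/4+[220,120]
print('foot front bottom',cast(s,g([(397,305),(527,311)]),.004).round(3).tolist(),'case top corners',cast(s,g([(396,180),(532,184)]),.092).round(3).tolist(),'divider/rim tops near edge',cast(s,g([(388,322),(548,338)]),.011).round(3).tolist())
c=cam('top'); cv2.imwrite('pics/t6.png',c['img'][:,:,::-1])
H,S,V=cv2.split(cv2.cvtColor(c['img'],cv2.COLOR_RGB2HSV)); print(rect(c,((S<40)&(V>170)).astype(np.uint8)*255,.092,(400,205,475,300)))"
```

```text
foot front bottom [[0.515, -0.246], [0.427, -0.248]] case top corners [[0.516, -0.269], [0.428, -0.273]] divider/rim tops near edge [[0.518, -0.221], [0.411, -0.214]]Traceback (most recent call last):
  File "<string>", line 6, in <module>
    H,S,V=cv2.split(cv2.cvtColor(c['img'],cv2.COLOR_RGB2HSV)); print(rect(c,((S<40)&(V>170)).astype(np.uint8)*255,.092,(400,205,475,300)))
                                                                     ~~~~^^^^^^^^^^^^^^^^^^^^^^^^^^^^^^^^^^^^^^^^^^^^^^^^^^^^^^^^^^^^^^^^
  File "h.py", line 13, in rect
    k=max(cv2.findContours(m,cv2.RETR_EXTERNAL,cv2.CHAIN_APPROX_NONE)[0],key=cv2.contourArea)
ValueError: max() iterable argument is empty
```

Request:
send_rows([
  [[0,-0.1,2.5,0,0,0,-1],[0,0,2,0,0,0,-1],[0,0,1.5,0,0,0,-1],[0,0,0.7,0,0,0,-1],[0,0,0.3,0,0,0,-1],[0,0,0.2,0,0,0,-1],[0,0,0.1,0,0,0,-1],[0,0,0,0,0,0,-1]],
])

```text
time: 14.2
eef_pos: [0.5671, -0.2715, 0.0157]
tcp_rot: [0.013, 1.0, -0.0, 0.0]
contact_force: [0.3, 0.1, -1.7]
opening: 0.41
finger_force: 35.4
```

Request:
send_rows([
  [[0,0,0.15,0,0,0,-1],[0,0,0.15,0,0,0,-1],[0,0,0.05,0,0,0,-1],[0,0,0,0,0,0,-1]],
])

```text
time: 14.7
eef_pos: [0.567, -0.2715, 0.0124]
tcp_rot: [0.013, 1.0, -0.0, 0.0]
contact_force: [-1.9, 0.9, 3.5]
opening: 0.416
finger_force: 35.9
```

Request:
send_rows([
  [[0,0,0,0,0,0,-0.05],[0,0,0,0,0,0,0.1],[0,0,0,0,0,0,0.2],[0,0,-1.5,0,0,0,0.2],[0,0,-4,0,0,0,0.2],[0,0,-4.5,0,0,0,0.2],[0,0,0,0,0,0,1],[0,0,0,0,0,0,1]],
])

```text
time: 15.7
eef_pos: [0.5667, -0.2714, 0.1123]
tcp_rot: [0.013, 1.0, -0.0, 0.0]
contact_force: [-0.1, -0.3, 0.3]
opening: 0.992
finger_force: 0.0
```

```bash
python3 -c "
from h import *
plan(433.5,-130.8,80,12.4)"
```

```text
t 15.7 pos [ 566.7 -271.4  112.3] open 0.99 shift_cm [13.7  13.7   3.22] turn [-0.     0.    -0.243] F [-0.1 -0.3  0.3]
```

Request:
send_rows([
  [[3.4,3.4,0,0,0,0,1],[3.4,3.4,0,0,0,0,1],[3.4,3.4,0,0,0,0,1],[3.5,3.5,0,0,0,0,1],[0,0,2,0,0,-0.12,1],[0,0,2,0,0,-0.123,1],[0,0,0,0,0,0,1],[0,0,0,0,0,0,1]],
])

```text
time: 16.7
eef_pos: [0.4334, -0.1307, 0.0716]
tcp_rot: [-0.107, 0.994, 0.0, -0.0]
contact_force: [0.0, 0.1, 1.7]
opening: 1.002
finger_force: 0.0
```

```bash
python3 -c "
from h import *
plan(433.5,-130.8,5,12.4)
s=cam('side');cv2.imwrite('pics/s7.png',cv2.resize(s['img'][120:270,220:420,::-1],(800,600)))"
```

```text
t 16.7 pos [ 433.4 -130.7   71.6] open 1.00 shift_cm [-0.02 -0.01  6.66] turn [ 0.001 -0.001 -0.002] F [0.  0.1 1.7]
```

View pics/s7.png

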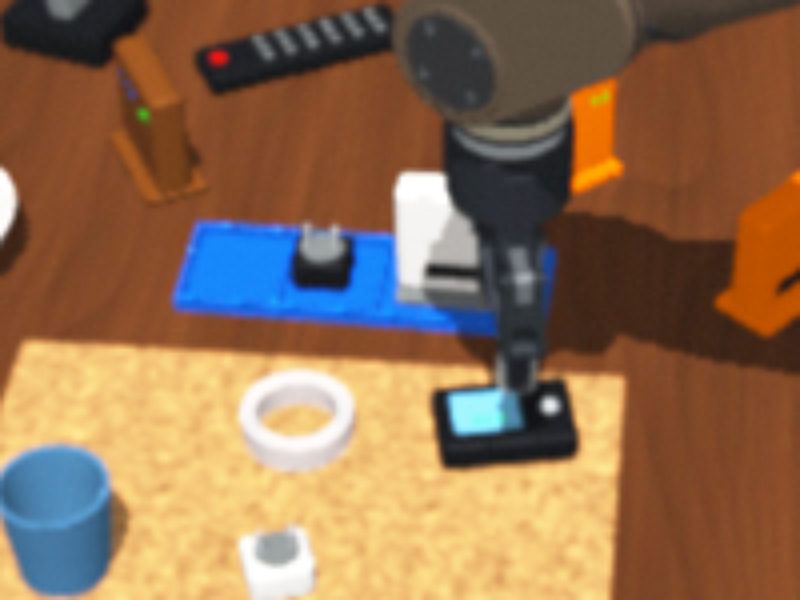

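Black plug sits in the middle bay with pins up (crop (322,258)); the gripper is above the black hotspot (505,420).

```bash
python3 -c "
from h import *
s=cam('side'); g=lambda L:np.array(L)/4+[220,120]
print(cast(s,g([(295,278),(349,286)]),.004).round(3).tolist())
H,S,V=cv2.split(cv2.cvtColor(s['img'],cv2.COLOR_RGB2HSV))
print(rect(s,((V<85)&(S<120)).astype(np.uint8)*255,.017,(288,172,312,195)))"
```

```text
[[0.587, -0.268], [0.549, -0.263]]
[568.6, -272.8, 42.0, 35.4, -82.8]
```

Request:
send_rows([
  [[0,0,2.5,0,0,0,1],[0,0,2,0,0,0,1],[0,0,1.4,0,0,0,1],[0,0,0.7,0,0,0,1],[0,0,0,0,0,0,0.6],[0,0,0,0,0,0,0],[0,0,0,0,0,0,-1],[0,0,0,0,0,0,-1],[0,0,0,0,0,0,-1],[0,0,0,0,0,0,-1]],
], force=40)

```text
time: 18.05
eef_pos: [0.4343, -0.1312, 0.0066]
tcp_rot: [-0.108, 0.994, -0.0, 0.001]
contact_force: [0.2, 0.9, 5.6]
opening: 0.667
finger_force: 44.8
```

Request:
send_rows([
  [[0,0,-2,0,0,0,-1],[0,0,-3,0,0,0,-1],[0,0,-3,0,0,0,-1],[0,0,0,0,0,0,-1],[0,0,0,0,0,0,-1]],
])

```text
time: 18.68
eef_pos: [0.4324, -0.1301, 0.0842]
tcp_rot: [-0.108, 0.994, 0.001, -0.001]
contact_force: [0.4, 0.6, -1.5]
opening: 0.665
finger_force: 44.1
```

```bash
python3 -c "
from h import *
plan(439.5,274.1,85,3.6)
s=cam('side');cv2.imwrite('pics/s8.png',cv2.resize(s['img'][120:270,220:420,::-1],(800,600)))
c=cam('top')
H,S,V=cv2.split(cv2.cvtColor(c['img'],cv2.COLOR_RGB2HSV)); M=lambda b:(b*255).astype(np.uint8)
for a in (15,20,22): print(rect(c,M((H>a)&(H<36)&(S>115)&(V>150)),.024,(228,192,253,222)),rect(c,M((H>a)&(H<36)&(S>125)&(V>200)),.024,(228,192,253,222)))
print(np.array(cv2.cvtColor(c['img'],cv2.COLOR_RGB2HSV))[192:222:2,240].tolist())"
```

```text
t 18.7 pos [ 432.4 -130.1   84.2] open 0.66 shift_cm [-9.370e+00  3.933e+01 -3.000e-02] turn [ 0.002 -0.002  0.153] F [ 0.4  0.6 -1.5]
[552.6, 128.6, 50.8, 39.3, 1.9] [553.8, 129.6, 44.3, 37.2, 1.9]
[553.7, 127.6, 44.6, 37.3, 1.9] [553.8, 128.6, 44.3, 35.2, 1.9]
[560.1, 129.8, 33.1, 31.5, -88.1] [560.1, 129.8, 33.1, 31.5, -88.1]
[[15, 110, 220], [15, 107, 227], [24, 144, 245], [26, 137, 253], [27, 106, 253], [27, 135, 252], [26, 136, 252], [27, 135, 252], [27, 133, 253], [24, 149, 255], [115, 62, 45], [19, 102, 95], [22, 157, 237], [17, 113, 145], [16, 105, 243]]
```

View pics/s8.png

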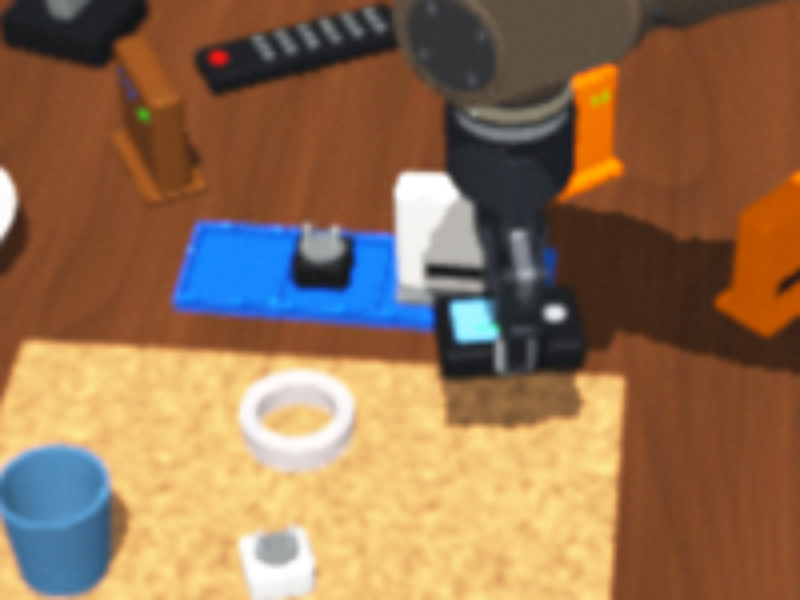

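Hotspot held level (crop (510,335)); black plug spans x 549–588 mm, inside the middle bay. Transferring to the green tray.

Request:
send_rows([
  [[-1.6,4.9,0,0,0,0,-1],[-1.6,4.9,0,0,0,0,-1],[-1.2,4.9,0,0,0,0,-1],[-1.2,4.9,0,0,0,0,-1],[-1.2,4.9,0,0,0,0,-1],[-1.0,4.9,0,0,0,0,-1],[-0.8,4.9,0,0,0,0,-1],[-0.8,4.9,0,0,0,0.153,-1],[0,0,0,0,0,0,-1],[0,0,0,0,0,0,-1]],
])

```text
time: 20.02
eef_pos: [0.4403, 0.2718, 0.0844]
tcp_rot: [-0.032, 0.999, -0.001, -0.001]
contact_force: [-0.0, 0.6, -0.9]
opening: 0.672
finger_force: 44.2
```

```bash
python3 -c "
from h import *
plan(439.5,274.1,10.6,3.6)"
```

```text
t 20.0 pos [440.3 271.8  84.4] open 0.67 shift_cm [0.04 0.24 7.38] turn [-0.001 -0.003  0.002] F [-0.   0.6 -0.9]
```

Request:
send_rows([
  [[0,0.2,2,0,0,0,-1],[0,0,2,0,0,0,-1],[0,0,1.5,0,0,0,-1],[0,0,0.8,0,0,0,-1],[0,0,0.4,0,0,0,-1],[0,0,0.2,0,0,0,-1],[0,0,0.2,0,0,0,-1],[0,0,0,0,0,0,-1]],
])

```text
time: 21.02
eef_pos: [0.4412, 0.2744, 0.015]
tcp_rot: [-0.032, 0.999, 0.0, 0.0]
contact_force: [-0.3, 0.7, -2.4]
opening: 0.665
finger_force: 44.2
```

Request:
send_rows([
  [[0,0,0.2,0,0,0,-1],[0,0,0.15,0,0,0,-1],[0,0,0.1,0,0,0,-1],[0,0,0,0,0,0,-1]],
])

```text
time: 21.52
eef_pos: [0.4411, 0.2743, 0.0106]
tcp_rot: [-0.032, 0.999, -0.0, -0.0]
contact_force: [-1.4, -0.8, 2.2]
opening: 0.662
finger_force: 44.6
```

Touchdown on the tray floor. Releasing, lifting, and working out the white plug.

Request:
send_rows([
  [[0,0,0,0,0,0,0.6],[0,0,0,0,0,0,0.8],[0,0,0,0,0,0,0.8],[0,0,-1.5,0,0,0,0.8],[0,0,-3,0,0,0,0.8],[0,0,-3.5,0,0,0,0.6],[0,0,0,0,0,0,0.4],[0,0,0,0,0,0,0.4]],
])

```text
time: 22.52
eef_pos: [0.4409, 0.2741, 0.0903]
tcp_rot: [-0.032, 1.0, -0.0, -0.0]
contact_force: [0.3, -0.0, -1.1]
opening: 0.698
finger_force: 0.0
```

```bash
python3 -c "
from h import *
plan(557.5,4,80,19.6)"
```

```text
t 22.5 pos [440.9 274.1  90.3] open 0.70 shift_cm [ -9.93 -27.7    1.03] turn [-0.    -0.    -0.279] F [ 0.3 -0.  -1.1]
```

Request:
send_rows([
  [[-1.6,-4.6,0,0,0,0,0.4],[-1.6,-4.6,0,0,0,0,0.4],[-1.6,-4.6,0,0,0,0,0.4],[-1.7,-4.6,0,0,0,0,0.4],[-1.7,-4.6,0,0,0,0,0.4],[-1.7,-4.7,0,0,0,0,0.4],[0,0,0.5,0,0,-0.14,0.4],[0,0,0.5,0,0,-0.139,0.4],[0,0,0,0,0,0,0.4],[0,0,0,0,0,0,0.4]],
])

```text
time: 23.78
eef_pos: [0.5568, 0.0043, 0.0795]
tcp_rot: [-0.169, 0.986, 0.0, -0.001]
contact_force: [-0.1, -0.5, 0.5]
opening: 0.699
finger_force: 0.0
```

```bash
python3 -c "
from h import *
plan(557.5,4,8,19.6)
s=cam('side');cv2.imwrite('pics/s9.png',cv2.resize(s['img'][220:400,210:410,::-1],(660,594)))"
```

```text
t 23.8 pos [556.8   4.3  79.5] open 0.70 shift_cm [-0.06 -0.05  7.15] turn [ 0.001 -0.001 -0.002] F [-0.1 -0.5  0.5]
```

View pics/s9.png

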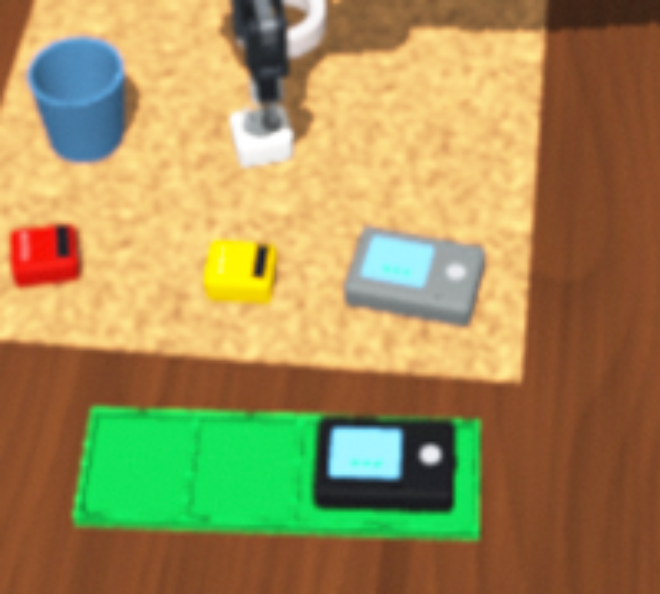

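Hotspot lies in the green tray's large bay (crop (385,463)); the gripper is over the white plug (262,135).

Request:
send_rows([
  [[-0.1,0,2,0,0,0,0.4],[0,0,2,0,0,0,0.4],[0,0,1.7,0,0,0,0.4],[0,0,1,0,0,0,0.3],[0,0,0.4,0,0,0,0.1],[0,0,0,0,0,0,-0.4],[0,0,0,0,0,0,-1],[0,0,0,0,0,0,-1],[0,0,0,0,0,0,-1],[0,0,0,0,0,0,-1]],
], force=35)

```text
time: 25.08
eef_pos: [0.5584, 0.0044, 0.0095]
tcp_rot: [-0.17, 0.985, -0.0, 0.0]
contact_force: [-0.5, -0.3, -1.1]
opening: 0.41
finger_force: 36.3
```

Request:
send_rows([
  [[0,0,0,0,0,0,-1],[0,0,-2,0,0,0,-1],[0,0,-3,0,0,0,-1],[0,0,-3,0,0,0,-1],[0,0,0,0,0,0,-1],[0,0,0,0,0,0,-1]],
])

```text
time: 25.82
eef_pos: [0.5579, 0.0045, 0.089]
tcp_rot: [-0.17, 0.985, 0.0, -0.0]
contact_force: [-0.2, -0.4, -1.4]
opening: 0.413
finger_force: 36.4
```

```bash
python3 -c "
from h import *
plan(528.9,279.7,88,3.6)"
```

```text
t 25.8 pos [557.9   4.5  89. ] open 0.41 shift_cm [-6.5  26.9   0.11] turn [ 0.    -0.001  0.279] F [-0.2 -0.4 -1.4]
```

Request:
send_rows([
  [[-1.1,4.5,0,0,0,0,-1],[-1.1,4.5,0,0,0,0,-1],[-1.1,4.5,0,0,0,0,-1],[-1.1,4.5,0,0,0,0,-1],[-1.1,4.5,0,0,0,0,-1],[-1.0,4.4,0,0,0,0,-1],[0,0,0,0,0,0.14,-1],[0,0,0,0,0,0.139,-1],[0,0,0,0,0,0,-1],[0,0,0,0,0,0,-1]],
])

```text
time: 27.08
eef_pos: [0.5287, 0.2792, 0.0882]
tcp_rot: [-0.032, 0.999, -0.0, -0.001]
contact_force: [0.8, -0.8, -1.6]
opening: 0.412
finger_force: 36.4
```

```bash
python3 -c "
from h import *
plan(528.9,279.7,14,3.6)"
```

```text
t 27.1 pos [528.7 279.2  88.2] open 0.41 shift_cm [-0.03  0.05  7.42] turn [-0.001 -0.002  0.002] F [ 0.8 -0.8 -1.6]
```

Request:
send_rows([
  [[0,0,2.5,0,0,0,-1],[0,0,2,0,0,0,-1],[0,0,1.5,0,0,0,-1],[0,0,0.8,0,0,0,-1],[0,0,0.3,0,0,0,-1],[0,0,0.2,0,0,0,-1],[0,0,0.1,0,0,0,-1],[0,0,0,0,0,0,-1]],
])

```text
time: 28.08
eef_pos: [0.5296, 0.2797, 0.0157]
tcp_rot: [-0.032, 1.0, 0.0, 0.0]
contact_force: [0.2, 0.1, -1.7]
opening: 0.411
finger_force: 36.4
```

Request:
send_rows([
  [[0,0,0.1,0,0,0,-1],[0,0,0.1,0,0,0,-1],[0,0,0,0,0,0,-1]],
])

```text
time: 28.45
eef_pos: [0.5293, 0.2796, 0.0132]
tcp_rot: [-0.032, 1.0, -0.0, -0.0]
contact_force: [0.1, -0.6, -0.5]
opening: 0.41
finger_force: 36.4
```

Request:
send_rows([
  [[0,0,0.1,0,0,0,-1],[0,0,0,0,0,0,-1],[0,0,0,0,0,0,-1]],
])

```text
time: 28.82
eef_pos: [0.5295, 0.2796, 0.013]
tcp_rot: [-0.032, 1.0, -0.0, -0.0]
contact_force: [-3.0, -0.7, 5.0]
opening: 0.408
finger_force: 37.1
```

Contact. Releasing and moving on to the yellow bank.

Request:
send_rows([
  [[0,0,0,0,0,0,-0.05],[0,0,0,0,0,0,0.1],[0,0,0,0,0,0,0.2],[0,0,-1.5,0,0,0,0.2],[0,0,-3,0,0,0,0.2],[0,0,-4,0,0,0,0.3],[0,0,0,0,0,0,0.4],[0,0,0,0,0,0,0.4]],
])

```text
time: 29.82
eef_pos: [0.5292, 0.2796, 0.0977]
tcp_rot: [-0.032, 1.0, 0.0, 0.0]
contact_force: [-0.8, 0.6, -0.9]
opening: 0.701
finger_force: 0.0
```

```bash
python3 -c "
from h import *
plan(553.5,128.5,70,1.9)"
```

```text
t 29.8 pos [529.2 279.6  97.7] open 0.70 shift_cm [ -1.47 -15.23   2.77] turn [0.   0.   0.03] F [-0.8  0.6 -0.9]
```

Request:
send_rows([
  [[-0.4,-3.8,0,0,0,0,0.4],[-0.4,-3.8,0,0,0,0,0.4],[-0.4,-3.8,0,0,0,0,0.4],[-0.3,-3.8,1,0,0,0.03,0.4],[0,0,2,0,0,0,0.4],[0,0,0,0,0,0,0.4],[0,0,0,0,0,0,0.4]],
])

```text
time: 30.7
eef_pos: [0.5533, 0.1298, 0.0667]
tcp_rot: [-0.017, 1.0, 0.0, -0.001]
contact_force: [-0.2, -0.0, 1.4]
opening: 0.7
finger_force: 0.0
```

```bash
python3 -c "
from h import *
plan(553.5,128.5,7,1.9)"
```

```text
t 30.7 pos [553.3 129.8  66.7] open 0.70 shift_cm [-0.02 -0.14  5.97] turn [ 0.    -0.001  0.001] F [-0.2 -0.   1.4]
```

Request:
send_rows([
  [[0,-0.1,2,0,0,0,0.4],[0,0,2,0,0,0,0.4],[0,0,1.5,0,0,0,0.4],[0,0,0.4,0,0,0,0.3],[0,0,0,0,0,0,0],[0,0,0,0,0,0,-0.5],[0,0,0,0,0,0,-1],[0,0,0,0,0,0,-1],[0,0,0,0,0,0,-1],[0,0,0,0,0,0,-1]],
])

```text
time: 31.95
eef_pos: [0.5541, 0.1278, 0.0087]
tcp_rot: [-0.017, 1.0, -0.0, 0.0]
contact_force: [-0.4, 0.3, 2.0]
opening: 0.439
finger_force: 35.9
```

Request:
send_rows([
  [[0,0,0,0,0,0,-1],[0,0,-2,0,0,0,-1],[0,0,-3,0,0,0,-1],[0,0,-3,0,0,0,-1],[0,0,0,0,0,0,-1],[0,0,0,0,0,0,-1]],
])

```text
time: 32.7
eef_pos: [0.5534, 0.1278, 0.0878]
tcp_rot: [-0.017, 1.0, -0.0, -0.0]
contact_force: [-1.0, -0.4, -1.4]
opening: 0.432
finger_force: 35.7
```

```bash
python3 -c "
from h import *
plan(595.7,283.9,87,3.6)"
```

```text
t 32.7 pos [553.4 127.8  87.8] open 0.43 shift_cm [-4.75 15.46  0.08] turn [-0.    -0.001 -0.03 ] F [-1.  -0.4 -1.4]
```

Request:
send_rows([
  [[-1.2,3.9,0,0,0,0,-1],[-1.2,3.9,0,0,0,0,-1],[-1.2,3.9,0,0,0,0,-1],[-1.1,3.8,0,0,0,-0.03,-1],[0,0,1,0,0,0,-1],[0,0,0,0,0,0,-1],[0,0,0,0,0,0,-1]],
])

```text
time: 33.58
eef_pos: [0.595, 0.2831, 0.0771]
tcp_rot: [-0.031, 1.0, -0.0, -0.001]
contact_force: [-0.0, -0.0, 0.3]
opening: 0.437
finger_force: 35.7
```

```bash
python3 -c "
from h import *
plan(595.7,283.9,14,3.6)"
```

```text
t 33.6 pos [595.  283.1  77.1] open 0.44 shift_cm [-0.09  0.08  6.31] turn [-0.001 -0.002 -0.001] F [-0.  -0.   0.3]
```

Request:
send_rows([
  [[-0.1,0,2,0,0,0,-1],[0,0,2,0,0,0,-1],[0,0,1.3,0,0,0,-1],[0,0,0.5,0,0,0,-1],[0,0,0.2,0,0,0,-1],[0,0,0.2,0,0,0,-1],[0,0,0.1,0,0,0,-1],[0,0,0,0,0,0,-1]],
])

```text
time: 34.58
eef_pos: [0.597, 0.2845, 0.0157]
tcp_rot: [-0.032, 1.0, 0.0, 0.0]
contact_force: [0.5, -0.1, -0.9]
opening: 0.435
finger_force: 35.7
```

Request:
send_rows([
  [[0,0,0.1,0,0,0,-1],[0,0,0,0,0,0,-1],[0,0,0,0,0,0,-1]],
])

```text
time: 34.95
eef_pos: [0.5968, 0.2844, 0.0143]
tcp_rot: [-0.032, 1.0, -0.0, -0.0]
contact_force: [-0.2, 0.8, -1.1]
opening: 0.434
finger_force: 35.7
```

Request:
send_rows([
  [[0,0,0.1,0,0,0,-1],[0,0,0.1,0,0,0,-1],[0,0,0,0,0,0,-1]],
])

```text
time: 35.33
eef_pos: [0.5969, 0.2844, 0.0127]
tcp_rot: [-0.032, 1.0, -0.0, 0.0]
contact_force: [-0.8, -1.3, 1.6]
opening: 0.438
finger_force: 35.9
```

Request:
send_rows([
  [[0,0,0,0,0,0,-0.05],[0,0,0,0,0,0,0.1],[0,0,0,0,0,0,0.2],[0,0,-1.5,0,0,0,0.2],[0,0,-4,0,0,0,0.2],[0,0,-6,0,0,0,0.2],[0,0,-6,0,0,0,0.2],[0,6,0,0,0,0,0.2],[1.5,6,0,0,0,0,0.2],[1.5,6,0,0,0,0,0.2]],
])

```text
time: 36.58
eef_pos: [0.5553, 0.4637, 0.1892]
tcp_rot: [-0.031, 1.0, 0.001, 0.001]
contact_force: [-0.1, 0.8, 0.4]
opening: 0.599
finger_force: 0.0
```

Request:
send_rows([
  [[4,4,0,0,0,0,0.2],[4,4,0,0,0,0,0.2],[4,4,0,0,0,0,0.2],[4,4,0,0,0,0,0.2],[4,2,0,0,0,0,0.2],[0,0,0,0,0,0,0.2],[0,0,0,0,0,0,0.2]],
])

```text
time: 37.45
eef_pos: [0.3449, 0.6292, 0.1883]
tcp_rot: [-0.032, 0.999, 0.0, 0.001]
contact_force: [0.4, -0.7, -0.9]
opening: 0.605
finger_force: 0.0
```

```bash
python3 -c "
from h import *
c=cam('top');s=cam('side')
T=cv2.resize(c['img'][110:310,140:460,::-1],(800,500)); cv2.imwrite('pics/t10.png',T)
cv2.imwrite('pics/s10.png',cv2.resize(s['img'][140:400,190:430,::-1],(553,600)))
H,S,V=cv2.split(cv2.cvtColor(c['img'],cv2.COLOR_RGB2HSV)); M=lambda b:(b*255).astype(np.uint8)
def loc(r,t): # object centre in the tray frame
    a=np.radians(t[2]);d=np.array(r[:2])-t[:2];return np.round([d@[np.cos(a),np.sin(a)],d@[-np.sin(a),np.cos(a)],r[4]-t[2]],1)
G=(506.4,278.3,3.6);B=(538.5,-269.9,-1.6)
for n,m,z,roi,t in [('bhot',(V<90)&(S<120),.028,(148,232,190,292),G),('wplug',(S<60)&(V>130),.03,(150,198,190,238),G),('yellow',(H>20)&(H<36)&(S>100)&(V>150),.028,(150,165,190,210),G),('bplug',(V<75)&(S<120),.03,(412,190,450,232),B),('router',(S<30)&(V>200),.092,(405,215,470,290),B)]:
    try: r=rect(c,M(m),z,roi);print(n,r,'tray frame',loc(r,t))
    except Exception as e: print(n,e)
"
```

```text
bhot [440.0, 271.5, 85.5, 61.1, 3.0] tray frame [-66.7  -2.6  -0.6]
wplug [527.8, 278.6, 42.2, 38.9, 2.8] tray frame [21.4 -1.  -0.8]
yellow [597.0, 283.7, 47.0, 37.2, 2.9] tray frame [90.8 -0.3 -0.7]
bplug [567.0, -269.2, 35.8, 35.7, 1.2] tray frame [28.5  1.5  2.8]
router [472.4, -260.7, 84.6, 37.2, -0.3] tray frame [-66.3   7.4   1.3]
```

View pics/t10.png

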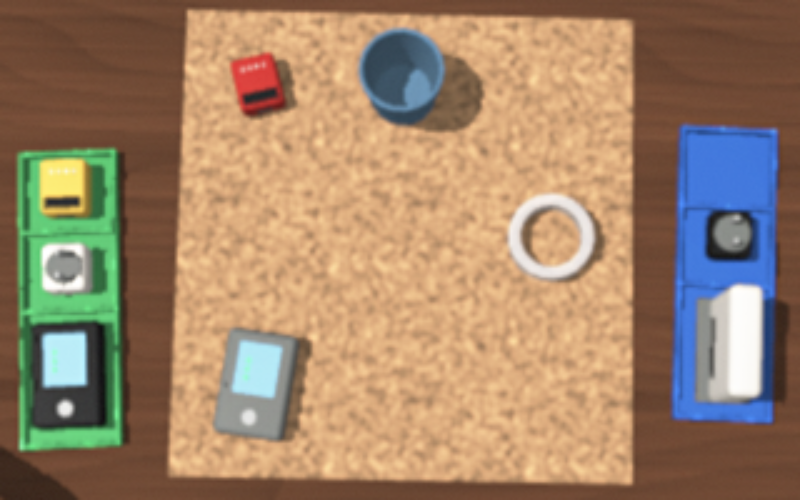

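View pics/s10.png

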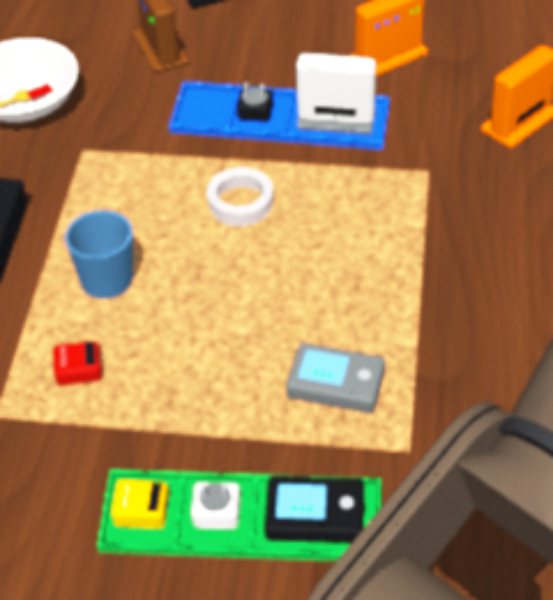

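Both trays are filled as asked. Green holds the yellow bank (65,187), white plug (66,268) and black hotspot (68,375). Blue holds the black plug (730,236) and the standing router (730,343). The grey hotspot and red bank have not moved. Handing in.

```bash
python3 -c "
from plant import ctrl
print(ctrl.sign_off())"
```

```text
the job is handed in; nothing more can be done
None
```

Both kits are made up in the order asked and the job is handed in at about 38 s; the last pictures show all five items inside their bays, with the grey hotspot and red power bank where they were.

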